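Unlock the tool hook and hang the squeegee by its eye

ROBOT

A 6-joint arm with a two-finger parallel gripper is mounted at the origin on a cart in front of the work surface, level with it; the furniture and walls round the work are solid. World frame = base frame: x ahead of the robot, y to its left, z up, the work surface at z = 0. Lengths are in m, angles in rad, forces in N, time in s.
With the tool pointing down it reaches from about 0.275 to 0.725 m from the base axis. Payload 15.9 kg.
Tool frame: the origin (TCP) lies at the very end of the fingers, on their centre line; the grasp point (between the pads) lies 19 mm behind it; z points along the fingers, y is the line along which they close (so a half turn about z gives the same grasp; the last joint's range is limited). The gripper opens to 85 mm and grips with 20 to 120 N. Pads are 22 mm wide; open, the fingers measure 114 mm over their backs; the gripper's body (76 mm by 85 mm) begins 54 mm behind the grasp point. The pads swing forward as they close: fully open they stand 13 mm farther back than shut.
Start: joints at [1.292, 0.213, -0.034, 1.323, 0, 1.571], TCP at [0.138, 0.481, 0.231] pointing down, gripper open.
Joint ranges: [-2.98, 2.98], [-0.74, 1.72], [-1.14, 1.35], [-2.1, 2.04], [-1.57, 1.44], [-3.14, 3.14]. Speed limits (rad/s): [1.89, 1.89, 2.39, 2.57, 3.14, 3.14].

INTERFACE

Orientations are given as a rotation vector (axis times angle).
In Python, from rig import read_state, vision, bot gives the robot as it stands. The module is installed in compiled form; this text tells all that it offers.
- The arm moves only by the tool jog_arm, never from a script. Its argument "steps" is a list of rows, each a list of 3 entries, a list of its own where there are three numbers: the opening, from -1 (shut) to 1 (fully open), then the shift along the tool's x, y, z in mm, then the turn about the tool's z in rad. In form: [[fingers, [dx, dy, dz], turn], ...]. A call has 1 to 20 rows; each row shifts and turns the commanded pose from where the row before left it, along the tool's axes as they then stand; what a row does not reach is not made up. A row lasts 1/8 s, in which the tool goes at most 62.5 mm and 10.7 degrees, less where a joint would pass 70% of its speed; a pose out of reach is approached as far as the arm can. A call with a gripper value outside its range is refused whole. The fingers move at their own pace and stop on an object; "newtons" is the grip in N (left out, the last holds). Time passes only in rows, so rows that do not move let the fingers close. It gives the time, the measured TCP pose, the force, the opening and the grip force at its end, in the units of the state.
- read_state(): the state, without advancing time (a new reading comes with each control period).
- vision.read_camera(name): name is "scene" or "top" or "wrist"; returns a dict with "frame" (480x640x3 uint8, red, green, blue), "fx", "fy", "cx", "cy" (pixels), "extrinsics" (4x4, takes a point from camera to world coordinates). Camera axes: x right, y down, z forward; pixel columns grow to the right and rows downward; lengths in m; the calibration is good to about 2 mm. A picture is of the moment at which its call begins. There is no depth.
- bot.finish_job(): hands the job in; it is judged then, once.
The state is a dict: "clock": time; "joint_positions": joint angles; "qd": joint speeds; "effort": joint torques, N m; "position": TCP position; "orientation": TCP orientation; "wrist_force": force on the tool from outside, world axes, zero at the start; "torque": the same for the moment, N m; "grip_width": finger opening in m; "finger_force": force on a finger pad.
Only numpy, scipy, OpenCV 4.12 (cv2) and the standard library are available. Lean on these libraries where they do the work, as an engineer would, in place of code of your own. Each camera call takes 0.05 s, during which the arm holds its last target. There are 200 camera calls.

TASK

Unlock the tool hook: slide the metal shutter on its grey box fully open, then press the release button underneath all the way in, which swings the gate away from the peg (never force the gate itself). Then take the squeegee with the hanging eye out of the rack and hang it by its eye on the peg behind the knob, freely, plumb and still. Leave the other two squeegees in the rack and the other things where they are.

Things in the scene. Friction and masses are not known exactly. Their poses are not given: they have to be found in the camera images.
- tool_hook: fixed wooden tool hook; origin on the table under the peg's root, turned only about the vertical. x runs from the peg's knob end to its post, z up; y = -57 to -161 mm is the grey release box (76 mm high with its rails), the peg lies along y = 0. Base board: 12 mm thick, x -105 to +40, y -165 to +90 mm. Nothing of it stands higher than 150 mm.
- peg_middle (a point): middle of the level steel peg, on its axis, 130 mm above the table; axes of the hook. Shaft 12 mm diameter; 33 mm behind this point (+x) stands the post (34 mm wide, top 10 mm above the peg axis); a knob of 18 mm diameter ends the peg, from 29 to 41 mm before this point (-x, towards the robot).
- gate (a joint): steel gate bar at peg height, driven by the button. 0 = closed: it lies across 9 mm before the knob and bars the peg; 1.5 rad = open, swung back beside the peg along the hook's +x. Its pivot pin (18 mm diameter, top 144 mm above the table) stands at x = -52, y = +62 mm from the peg middle. Stays where the button leaves it.
- shutter (a joint): aluminium safety shutter over the release button; slides level along the hook's -y, away from the peg. 0 = closed, 0.046 m = fully open at its stop; starts 0 to 0.010 open. Friction about 1.5 N, no spring, stays where it is left. Push it by its tab; it needs no gripping.
- shutter_tab (a point): centre of the shutter's upright tab, 85 mm above the table, moves with it; axes of the hook. Tab 40 (x) x 8 (y) mm, top 14 mm above this point. On its +y side lie 38 mm of bare shutter plate (top 14 mm below this point), room for closed fingertips to push its +y face towards -y. Guide rails 29 mm either side in x, tops 9 mm below this point.
- button_top (a point): top centre of the round black release button, 27 mm diameter, 65 mm above the table when out. Closed, the shutter plate covers it (tab centre 18 mm to its -y side); with the shutter fully open it is clear for 22 mm on the -y side. Guide rails 29 mm either side in x stand 11 mm higher than its top. The box lies 10 mm below its top.
- release_button (a joint): travel of the release button, pressed straight down: 0 = out, 0.007 m = fully in at its stop. Takes about 4 N, has no spring and stays in. It drives the gate: angle = 214 x travel.
- eye (a point): centre of the 32 mm round eye of the squeegee to hang: 90 mm above its lower edge, 70 mm below its top (160 mm high). x = through the thickness, along the eye's axis; y across; z up. Pale wood handle 14 mm thick, 52 mm wide (its mark from above; the others 26 and 80 mm), widening to 80 mm from 22 mm below this point. 0.1 to 0.2 kg. Grip across the thickness near the top.
- squeegee_eye: the same squeegee with the eye, its origin at the middle of the lower edge; same axes. Its lowest 22 mm are a black rubber strip 10 mm thick. It stands upright in one of the three rack slots; either side of it may face the post when hung.
- rack: fixed wooden slot rack, 160 (x) x 106 (y) mm, 55 mm high, origin under its centre on the table. Three slots along its y, at x = -52, 0, +52 mm, each 18 mm wide, 92 mm long, floor 8 mm above the table. The three squeegees stand in them in any order, tops 168 mm above the table.
- narrow_centre (a point): centre of the squeegee with the narrow handle (26 mm wide, no eye), 80 mm above its lower edge; 160 mm high, 14 mm thick, 80 mm wide below. Stays in the rack.
- wide_centre (a point): centre of the squeegee that is 80 mm wide up to its top (no eye), 80 mm above its lower edge; 160 mm high, 14 mm thick. Stays in the rack.
- ink_tin_centre (a point): centre of a round ink tin, 65 mm diameter, 37 mm high, behind the release box. Bystander.
- whetstone_centre (a point): centre of a whetstone, 40 x 110 x 17 mm, lying behind the post of the hook. Bystander.
- tape_roll_centre (a point): centre of a roll of masking tape, 92 mm diameter, 24 mm high, lying behind the rack. Bystander.
- gouge_centre (a point): centre of a wooden-handled gouge, 135 x 22 x 18 mm, lying before the rack. Bystander.

How it is judged:
By the outcome, as a careful person would: the job done as asked, in the order asked, and still so for the second after the job is handed in, with the robot touching nothing.
It also fails if it takes over 64 s, if anything falls off the work surface, if the arm or the gripper's body presses on something with over 40 N, if the wrist force passes 120 N, or if a joint passes its speed limit or range.

## Working session

There is one attempt and no reset: what is moved stays moved. The work goes in short steps, Python scripts to look and compute and a tool call to move; the robot and the scene stay as the last step left them, time stands still between calls to the robot, and variables do not carry over. Pictures are saved under pics/ and viewed, at most 10 in all, crops included, and the job is handed in when it is done.

Besides the shell and the picture viewer there is one more tool, called after "Emit:" as name([rows], argument=value, ...), one row to a line, values as JSON. jog_arm: Moves the arm, as the interface text tells. Its arguments: {"type":"object","properties":{"steps":{"type":"array","items":{"type":"array"}},"newtons":{"type":"number"}},"required":["steps"]}

```bash
mkdir -p pics; python3 - <<'E'
from rig import read_state, vision
import cv2,pickle
d={}
for n in("scene","top","wrist"):
    c=vision.read_camera(n);d[n]=c
    cv2.imwrite(f"pics/{n}0.png",c["frame"][:,:,::-1])
    print(n,c["fx"],c["cx"],c["cy"],c["extrinsics"].round(3).tolist())
pickle.dump(d,open("c0.pkl","wb"))
s=read_state();print(s["clock"],s["position"],s["orientation"],s["grip_width"])
E
```

```text
scene 598.0335615246893 316.30006946676207 234.2939496875996 [[0.883, -0.238, 0.403, 0.002], [-0.468, -0.43, 0.772, -0.816], [-0.01, -0.871, -0.491, 0.748], [0.0, 0.0, 0.0, 1.0]]
top 466.52298451929573 313.11343154670203 240.85502490085833 [[-0.013, -0.987, 0.16, 0.415], [-1.0, 0.015, 0.009, 0.2], [-0.012, -0.159, -0.987, 0.939], [0.0, 0.0, 0.0, 1.0]]
wrist 338.63012727942225 324.8434771779024 239.1837507630803 [[0.276, 0.916, 0.292, 0.061], [0.961, -0.263, -0.083, 0.502], [0.001, 0.303, -0.953, 0.374], [0.0, 0.0, 0.0, 1.0]]
0.15 [0.13751106 0.48046166 0.23095069] [-4.36428498e-01 -3.11101118e+00  1.26005700e-03] 0.08547825519053995
```

View pics/top0.png

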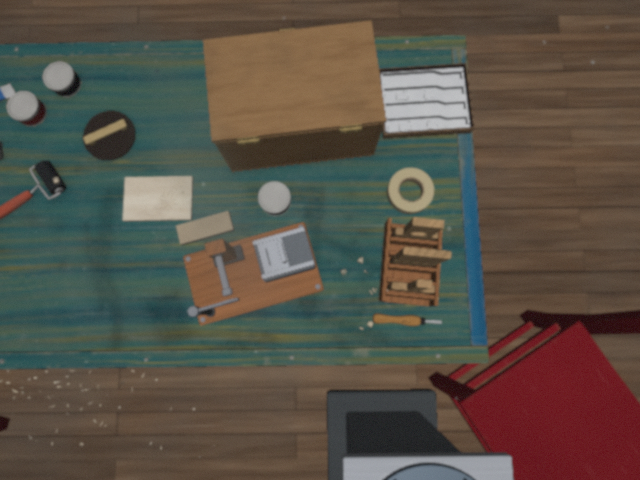

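View pics/scene0.png

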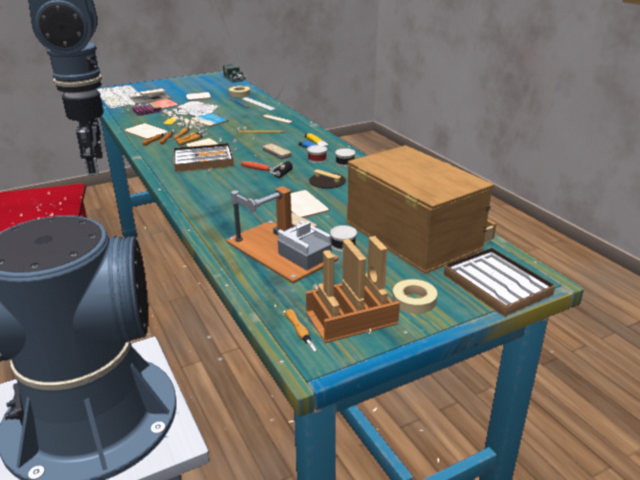

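The top view shows the hook at (185–320, 225–320) with the box at (285,255), and the rack at (385–442, 218–305). In the scene view the squeegee with the eye is in the far slot, at (378,265). I'll enlarge both.

```bash
python3 - <<'E'
import pickle,cv2
d=pickle.load(open("c0.pkl","rb"))
for n,(x0,y0,w,h,k) in {"top":(175,185,280,145,2.8),"scene":(220,180,200,165,3.6)}.items():
    f=d[n]["frame"][y0:y0+h,x0:x0+w,::-1]
    cv2.imwrite(f"pics/{n}0c.png",cv2.resize(f,None,fx=k,fy=k,interpolation=cv2.INTER_CUBIC))
E
```

```text
(no output)
```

View pics/top0c.png

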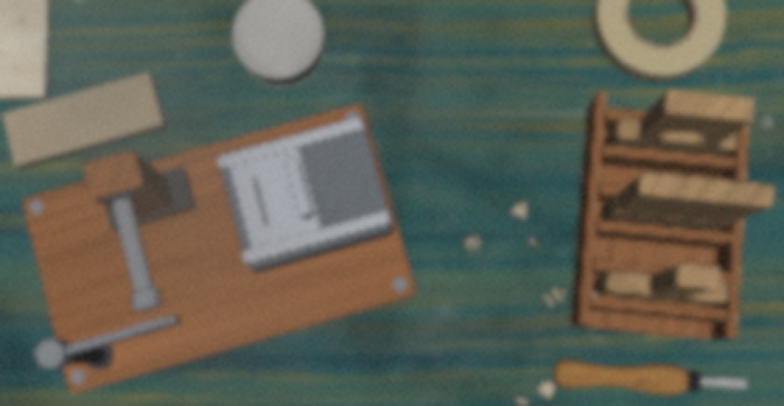

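View pics/scene0c.png

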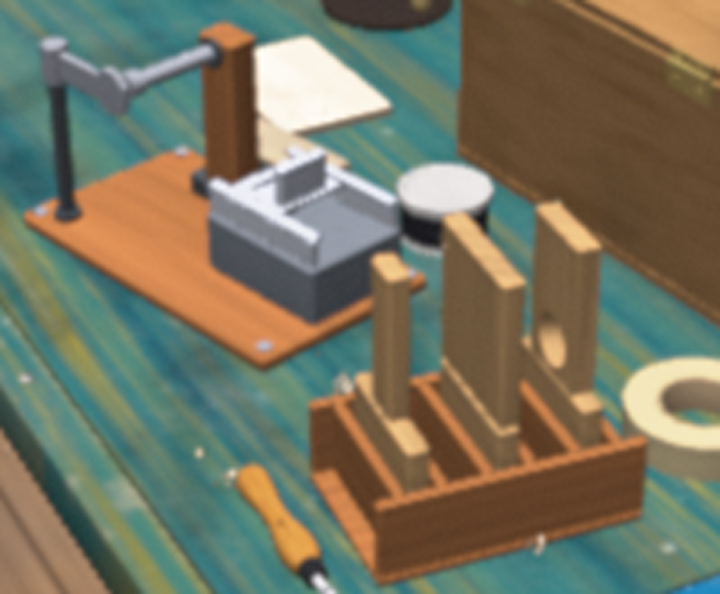

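Top crop: board corners are at (25,203), (358,105), (413,293), (70,392), and the top of the eye squeegee's handle at (665–755, 90–122). The scene crop confirms the eye squeegee is in the far slot, with the tab at about (302,178). Next I'll cast rays and fit.

```bash
cat > h.py <<'E'
import numpy as np,pickle
from scipy.optimize import least_squares
def ray(c,uv,z):
    E=c["extrinsics"];d=E[:3,:3]@np.array([(uv[0]-c["cx"])/c["fx"],(uv[1]-c["cy"])/c["fy"],1]);o=E[:3,3]
    return o+d*(z-o[2])/d[2]
def proj(c,p):
    E=c["extrinsics"];q=E[:3,:3].T@(np.asarray(p)-E[:3,3]);return np.array([c["fx"]*q[0]/q[2]+c["cx"],c["fy"]*q[1]/q[2]+c["cy"]])
def R(a):return np.array([[np.cos(a),-np.sin(a)],[np.sin(a),np.cos(a)]])
def fit(L,W):
    L=np.array(L);W=np.array(W)[:,:2]
    a=L-L.mean(0);b=W-W.mean(0);t=np.arctan2((a[:,0]*b[:,1]-a[:,1]*b[:,0]).sum(),(a*b).sum())
    o=W.mean(0)-R(t)@L.mean(0);return o,t,(L@R(t).T+o-W)*1e3
E
python3 - <<'E'
from h import *
d=pickle.load(open("c0.pkl","rb"));c=d["top"];s=d["scene"]
T=lambda u,v,z:ray(c,(175+u/2.8,185+v/2.8),z)
S=lambda u,v,z:ray(s,(220+u/3.6,180+v/3.6),z)
np.set_printoptions(precision=4,suppress=True)
B=[T(25,203,.012),T(358,105,.012),T(413,293,.012),T(70,392,.012)]
o,t,r=fit([[.04,.09],[.04,-.165],[-.105,-.165],[-.105,.09]],B);print("hook",o,t,r.tolist())
print("pin meas",T(50,353,.144),S(53,45,.144),"exp",o+R(t)@[-.052-.0,.062])
print("knob",T(146,298,.13),S(118,90,.13))
for nm,L,z,uv in(("rack",[[.08,.053],[.08,-.053],[-.08,-.053],[-.08,.053]],.055,[(597,93),(750,100),(737,338),(576,327)]),("eyetop",[[.007,.026],[.007,-.026],[-.007,-.026],[-.007,.026]],.168,[(667,90),(756,96),(753,122),(661,118)])):
    print(nm,*fit(L,[T(*p,z) for p in uv]))
print("eyetop scene",[S(*p,.168) for p in((540,207),(556,203),(598,244),(580,252))])
for nm,uv,z in(("tin",(278,35),.037),("stone",(83,119),.017),("tab",(262,203),.085)):print(nm,T(*uv,z))
print("tab scene",S(303,170,.099-.0))
E
```

```text
hook [0.5224 0.3755] 0.26982444526917493 [[2.3982408920566467, 4.163740715157626], [2.4497326659806973, -2.1803113228414106], [-1.309514069990525, -3.2636631874278232], [-3.5384594880466524, 1.2802337951113296]]
pin meas [0.4261 0.4126 0.144 ] [0.4243 0.4036 0.144 ] exp [0.4558 0.4214]
knob [0.4591 0.3578 0.13  ] [0.4462 0.3483 0.13  ]
rack [0.516  0.0203] -0.10413550849545442 [[ 1.3775  1.5257]
 [-3.0949  0.9313]
 [-0.2853 -0.3807]
 [ 2.0026 -2.0763]]
eyetop [0.5667 0.0138] -0.08283469860881058 [[-1.3486  0.5599]
 [-1.1463  1.8324]
 [ 0.7335  0.2821]
 [ 1.7614 -2.6744]]
eyetop scene [array([0.5646, 0.0337, 0.168 ]), array([0.5746, 0.0332, 0.168 ]), array([ 0.5702, -0.0142,  0.168 ]), array([ 0.5574, -0.0165,  0.168 ])]
tin [0.649  0.2849 0.037 ]
stone [0.5943 0.4273 0.017 ]
tab [0.5229 0.291  0.085 ]
tab scene [0.5268 0.2462 0.099 ]
```

Emit:
jog_arm([
  [-1,[-45,-10,0],0],
  [-1,[-45,-10,0],0],
  [-1,[-45,-10,0],0],
  [-1,[-45,-10,0],0],
  [-1,[-45,-10,0],0],
  [-1,[-45,-10,0],0],
  [-1,[-45,-10,0],0],
  [-1,[-45,-10,0],0],
  [-1,[-45,-10,0],0],
  [-1,[0,0,0],0.17],
  [-1,[0,0,0],0.17],
  [-1,[0,0,0],0.17],
  [-1,[0,0,0],0.17],
  [-1,[0,0,0],0.17],
  [-1,[0,0,0],0.17],
  [-1,[0,0,0],0],
  [-1,[0,0,0],0],
], newtons=40)

```text
clock: 2.28
position: [0.5021, 0.2827, 0.2312]
orientation: [-1.895, -2.506, 0.0]
wrist_force: [0.4, 0.6, -0.2]
grip_width: 0.0001
finger_force: 0.0
```

```bash
python3 - <<'E'
from rig import read_state, vision
import cv2,pickle
c=vision.read_camera("wrist");s=read_state();pickle.dump((c,s),open("c1.pkl","wb"))
cv2.imwrite("pics/w1.png",c["frame"][:,:,::-1])
print(s["joint_positions"],c["extrinsics"].round(3).tolist())
E
```

```text
[ 5.12710133e-01  3.74704069e-01  1.84323775e-01  1.38060807e+00
 -1.41686217e-05  1.80821557e+00] [[0.962, 0.259, 0.083, 0.479], [0.272, -0.917, -0.291, 0.358], [0.0, 0.302, -0.953, 0.374], [0.0, 0.0, 0.0, 1.0]]
```

View pics/w1.png

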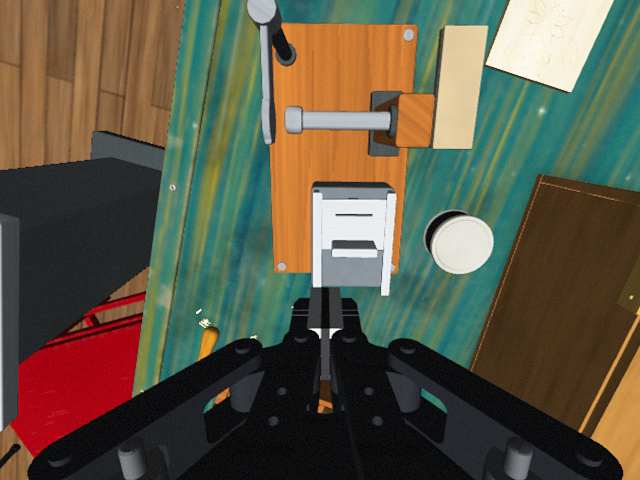

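The wrist view is sharp: knob's left end (286,119), post (415,120), pin top (263,10), box between rails at cols 313–392, tab near (355,250). I'll zoom in on the box.

```bash
python3 - <<'E'
import pickle,cv2
c,s=pickle.load(open("c1.pkl","rb"))
cv2.imwrite("pics/w1c.png",cv2.resize(c["frame"][90:300,250:450,::-1],None,fx=2.85,fy=2.85,interpolation=cv2.INTER_CUBIC)[:600])
E
```

```text
(no output)
```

View pics/w1c.png

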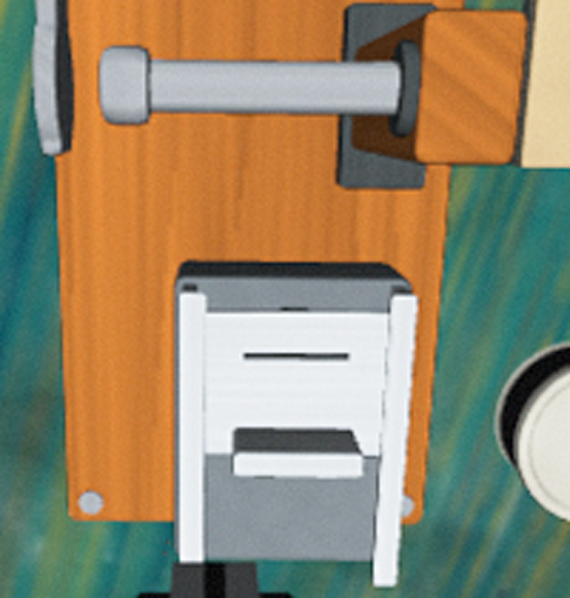

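```bash
python3 - <<'E'
from h import *
np.set_printoptions(precision=4,suppress=True)
c,s=pickle.load(open("c1.pkl","rb"))
W=lambda u,v,z:ray(c,(250+u/2.85,90+v/2.85),z)
F=lambda u,v,z:ray(c,(u,v),z)
# board & pin & knob fit (hook origin = peg middle)
P=[W(299,463,.099)]
kn=[W(100,85,.13),W(150,85,.13),W(398,86,.13)];print("knob l,r, root",kn)
a=kn[2]-kn[0];print("peg len",np.linalg.norm(a),"yaw",np.arctan2(a[1],a[0]))
pin=F(263,9,.144)
post=[W(425,12,.14),W(527,12,.14),W(520,163,.14),W(416,163,.14)]
print("post",post,np.linalg.norm(post[0]-post[3]),np.linalg.norm(post[0]-post[1]))
# screws corners of board
bc=[F(273,24,.012),F(416,24,.012),F(274,272,.012)]
print("board",bc,np.linalg.norm(bc[0]-bc[1]),np.linalg.norm(bc[0]-bc[2]))
t=np.arctan2(*(bc[0]-bc[2])[:2][::-1])-np.pi/2;print("board yaw",t)
print("tab ends",W(234,452,.099),W(362,452,.099),"tab top c",P)
print("plate +y edge",W(295,314,.071),"box +y edge",W(297,280,.066))
e=W(362,452,.099)-W(234,452,.099);print("tab yaw",np.arctan2(e[1],e[0]),np.linalg.norm(e))
print("rails",W(192,294,.076),W(404,297,.076),W(190,560,.076),W(385,583,.076))
print("pin",pin)
t=.27
m=kn[0][:2]+R(t)@[.041,0]
for n,p in(("pin",pin),("tab",P[0]),("b0",bc[0]),("b1",bc[1]),("b2",bc[2])):print(n,(p[:2]-m)@R(t)*1e3)
print("mid",m, "tcp",s["position"],s["orientation"])
th=2*np.arctan2(-2.506,-1.895);print("tool x yaw",th, "tool y yaw",th-np.pi/2)
E
```

```text
knob l,r, root [array([0.4512, 0.3577, 0.13  ]), array([0.4627, 0.361 , 0.13  ]), array([0.5198, 0.3769, 0.13  ])]
peg len 0.07124659030475948 yaw 0.27242512537050667
post [array([0.5188, 0.3926, 0.14  ]), array([0.5408, 0.3988, 0.14  ]), array([0.5513, 0.3677, 0.14  ]), array([0.5278, 0.3611, 0.14  ])] 0.03273217921910874 0.022894155012294186
board [array([0.4066, 0.4368, 0.012 ]), array([0.5352, 0.4732, 0.012 ]), array([0.4648, 0.1926, 0.012 ])] 0.13365372321937563 0.25107443425708587
board yaw 0.23394238449622473
tab ends [0.5114 0.2671 0.099 ] [0.5487 0.2776 0.099 ] tab top c [array([0.5314, 0.269 , 0.099 ])]
plate +y edge [0.5205 0.3078 0.071 ] box +y edge [0.5185 0.3177 0.066 ]
tab yaw 0.27545603439048194 0.03867308875441512
rails [0.4871 0.3059 0.076 ] [0.5509 0.323  0.076 ] [0.5106 0.2182 0.076 ] [0.5771 0.228  0.076 ]
pin [0.4257 0.4139 0.144 ]
pin [-50.5873  60.9251]
tab [  12.6761 -106.873 ]
b0 [-62.8188  88.1326]
b1 [70.8328 88.8911]
b2 [ -71.8699 -162.7787]
mid [0.4907 0.3686] tcp [0.5022 0.2827 0.2312] [-1.8956 -2.5052  0.0003]
tool x yaw -4.436488394389362 tool y yaw -6.007284721184258
```

Emit:
jog_arm([
  [-1,[2,25,0],0],
  [-1,[0,0,50],0],
  [-1,[0,0,50],0],
  [-1,[0,0,35],0],
  [-1,[0,0,18],0],
  [-1,[0,0,0],0],
  [-1,[-8,0,0],0],
  [-1,[-8,0,0],0],
  [-1,[-8,0,0],0],
  [-1,[-8,0,0],0],
  [-1,[-6,0,0],0],
  [-1,[0,0,0],0],
])

```text
clock: 3.82
position: [0.5361, 0.2541, 0.0783]
orientation: [1.9, 2.501, -0.0]
wrist_force: [-0.1, 0.0, -0.2]
grip_width: 0.0001
finger_force: 0.0
```

Emit:
jog_arm([
  [-1,[-3,0,0],0],
  [-1,[-3,0,0],0],
  [-1,[0,0,0],0],
])

```text
clock: 4.2
position: [0.5376, 0.2488, 0.0783]
orientation: [1.9, 2.502, -0.0]
wrist_force: [-0.8, -0.2, -0.5]
grip_width: -0.0002
finger_force: 0.0
```

Emit:
jog_arm([
  [-1,[-2,0,0],0],
  [-1,[-2,0,0],0],
  [-1,[0,0,0],0],
])

```text
clock: 4.58
position: [0.5387, 0.2449, 0.0783]
orientation: [1.9, 2.502, -0.0]
wrist_force: [-0.3, -0.0, -0.9]
grip_width: -0.0
finger_force: 0.0
```

Emit:
jog_arm([
  [-1,[-2,0,0],0],
  [-1,[-1,0,0],0],
  [-1,[0,0,0],0],
])

```text
clock: 4.95
position: [0.539, 0.2437, 0.0783]
orientation: [-1.897, -2.501, -0.003]
wrist_force: [-4.6, 14.2, -2.4]
grip_width: -0.0
finger_force: 6.8
```

Emit:
jog_arm([
  [-1,[4,0,0],0],
  [-1,[0,0,-50],0],
  [-1,[0,0,-50],0],
  [-1,[0,0,0],0],
  [-1,[0,0,0],0],
])

```text
clock: 5.58
position: [0.5383, 0.2459, 0.178]
orientation: [1.9, 2.502, -0.001]
wrist_force: [-0.4, 0.6, -0.4]
grip_width: -0.0001
finger_force: 0.0
```

```bash
python3 - <<'E'
from rig import read_state, vision
import cv2,pickle
c=vision.read_camera("wrist");s=read_state();pickle.dump((c,s),open("c2.pkl","wb"))
cv2.imwrite("pics/w2.png",c["frame"][:,:,::-1]);print(s["position"])
E
```

```text
[0.53797292 0.24579326 0.17740424]
```

View pics/w2.png

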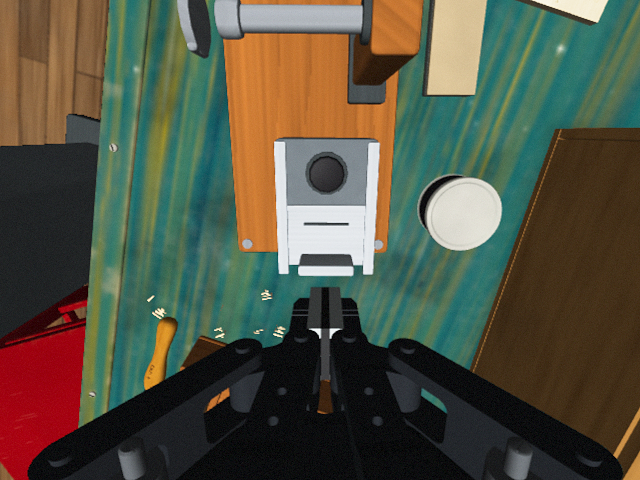

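The shutter is fully open, with the tab at (326,268). The black button is clear at about (326,174).

```bash
python3 - <<'E'
from h import *
import cv2
np.set_printoptions(precision=4,suppress=True)
c,s=pickle.load(open("c2.pkl","rb"))
g=c["frame"].max(2);m=np.zeros_like(g);m[145:205,295:360]=(g[145:205,295:360]<62)
n,l,st,ce=cv2.connectedComponentsWithStats(m);i=1+st[1:,4].argmax();print(st[i],ce[i])
b=ray(c,ce[i],.065);print("button",b,"dia mm",st[i][2]/338.6*(c["extrinsics"][2,3]-.065)*1e3)
d=b[:2]-s["position"][:2];t=.276
print("dx,dy",d@[-np.sin(t),np.cos(t)]*1e3,d@[np.cos(t),np.sin(t)]*1e3)
t=.272;print("local",(b[:2]-[.4907,.3686])@R(t)*1e3)
E
```

```text
[309 156  36  37 821] [328.0646 175.1864]
button [0.5265 0.2917 0.065 ] dia mm 27.246916735115363
dx,dy 47.28190430370012 1.4658703590767994
local [ 13.8186 -83.7047]
```

Emit:
jog_arm([
  [-1,[47,1,0],0],
  [-1,[0,0,0],0],
  [-1,[0,0,50],0],
  [-1,[0,0,40],0],
  [-1,[0,0,18],0],
  [-1,[0,0,3],0],
  [-1,[0,0,2],0],
  [-1,[0,0,2],0],
  [-1,[0,0,2],0],
  [-1,[0,0,1],0],
  [-1,[0,0,0],0],
])

```text
clock: 7.0
position: [0.527, 0.2917, 0.0605]
orientation: [1.9, 2.502, 0.001]
wrist_force: [1.9, 0.8, 3.0]
grip_width: -0.0003
finger_force: 1.4
```

Emit:
jog_arm([
  [-1,[0,0,1],0],
  [-1,[0,0,0],0],
])

```text
clock: 7.25
position: [0.5268, 0.2917, 0.0593]
orientation: [1.9, 2.502, 0.0]
wrist_force: [0.8, -0.5, 2.4]
grip_width: -0.0001
finger_force: 1.3
```

Emit:
jog_arm([
  [-1,[0,0,1],0],
  [-1,[0,0,1],0],
  [-1,[0,0,0],0],
])

```text
clock: 7.62
position: [0.5269, 0.2917, 0.0585]
orientation: [1.899, 2.502, 0.002]
wrist_force: [-4.2, -4.0, 19.5]
grip_width: 0.0002
finger_force: 10.4
```

Emit:
jog_arm([
  [-1,[0,0,1],0],
  [-1,[0,0,0],0],
])

```text
clock: 7.88
position: [0.527, 0.2918, 0.0584]
orientation: [1.899, 2.502, 0.003]
wrist_force: [-9.8, -5.0, 35.3]
grip_width: 0.0003
finger_force: 17.4
```

Emit:
jog_arm([
  [-1,[0,0,-60],0],
  [-1,[0,0,-60],0],
  [-1,[0,0,-60],0],
  [-1,[-48,-8,0],0],
  [-1,[-48,-8,0],0],
  [-1,[-48,-8,0],0],
  [-1,[-48,-8,0],0],
  [-1,[-48,-8,0],0],
  [-1,[-48,-7,0],0],
  [-1,[-48,-7,0],0],
  [1,[0,0,0],0.122],
  [1,[0,0,0],0.122],
  [1,[0,0,0],0.122],
  [1,[0,0,0],0],
  [1,[0,0,0],0],
])

```text
clock: 9.75
position: [0.5648, -0.0464, 0.2361]
orientation: [-2.32, -2.118, 0.0]
wrist_force: [-0.1, -0.1, -0.3]
grip_width: 0.0852
finger_force: 0.0
```

```bash
python3 - <<'E'
from rig import read_state, vision
import cv2,pickle
import numpy as np
from h import *
c=vision.read_camera("wrist");t=vision.read_camera("top");s=read_state();pickle.dump((c,t,s),open("c3.pkl","wb"))
f=cv2.resize(t["frame"][190:330,175:335],None,fx=1.5,fy=1.5)
im=np.vstack([np.pad(c["frame"][:390],((0,0),(0,0),(0,0))),np.pad(f,((0,0),(0,640-f.shape[1]),(0,0)))])
cv2.imwrite("pics/w3.png",im[:600,:,::-1]);print(s["position"],s["orientation"],s["joint_positions"])
for p in((232,168),(381,150)):print("chest bottom front",ray(t,p,0.))
for p in((216,140),(383,122)):print("top front @.15",ray(t,p,.15))
E
```

```text
[ 0.56485624 -0.04649348  0.23622391] [-2.32117981e+00 -2.11670157e+00  2.37307019e-04] [-8.21422310e-02  3.53814050e-01  1.66936256e-01  1.38417329e+00
  3.06494538e-05  1.58074025e+00]
chest bottom front [0.72361222 0.37711097 0.        ]
chest bottom front [0.75762154 0.06407277 0.        ]
top front @.15 [0.72651711 0.37812194 0.15      ]
top front @.15 [0.75494392 0.08038253 0.15      ]
```

View pics/w3.png

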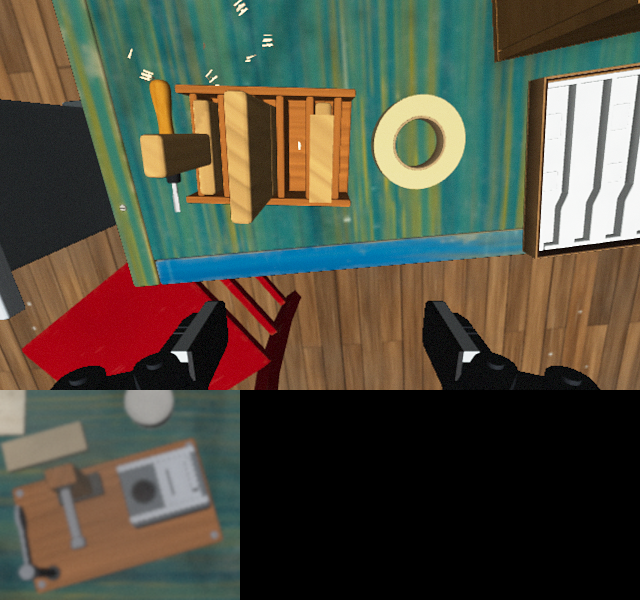

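The wrist view shows the eye handle from above at (309–334, 115–203). The top inset shows the gate swung back beside the peg. Next I'll measure the handle top.

```bash
python3 - <<'E'
from h import *
import cv2
np.set_printoptions(precision=4,suppress=True)
c,t,s=pickle.load(open("c3.pkl","rb"))
hsv=cv2.cvtColor(c["frame"],cv2.COLOR_RGB2HSV)
x0,y0,x1,y1=295,92,350,215
h=hsv[y0:y1,x0:x1]
print(h[100-92:210-92:8,322-295].tolist())
print(h[160-92,::3].tolist())
m=((h[:,:,2]>170)&(h[:,:,1]<140)).astype(np.uint8)
m=cv2.morphologyEx(m,cv2.MORPH_OPEN,np.ones((5,5)))
n,l,st,ce=cv2.connectedComponentsWithStats(m)
i=1+st[1:,4].argmax();print(st[i],ce[i]+[x0,y0])
q=np.argwhere(l==i)[:,::-1]+[x0,y0]
r=cv2.minAreaRect(q.astype(np.float32));print(r)
b=cv2.boxPoints(r);w=np.array([ray(c,p,.168) for p in b]);print(b,w[:,:2]);print("centre",w.mean(0),[np.linalg.norm(w[k]-w[k-1]) for k in range(4)])
cen=w.mean(0)[:2]
E
```

```text
[[13, 188, 102], [18, 142, 217], [19, 134, 236], [19, 144, 223], [18, 142, 224], [19, 139, 231], [17, 144, 226], [18, 140, 228], [19, 137, 232], [20, 135, 236], [18, 140, 223], [20, 134, 236], [19, 135, 234], [14, 188, 205]]
[[15, 192, 206], [14, 188, 205], [14, 187, 206], [14, 187, 209], [13, 188, 199], [20, 134, 240], [20, 134, 237], [19, 134, 233], [18, 136, 228], [19, 140, 229], [19, 136, 230], [19, 141, 230], [19, 137, 231], [14, 192, 198], [13, 188, 199], [13, 188, 175], [14, 195, 192], [14, 199, 187], [70, 75, 112]]
[ 15  85  21  25 341] [320.2405 189.0938]
((320.0, 189.0), (24.0, 20.0), 90.0)
[[310. 177.]
 [330. 177.]
 [330. 201.]
 [310. 201.]] [[ 0.5585  0.0054]
 [ 0.5708  0.0042]
 [ 0.5695 -0.0107]
 [ 0.5569 -0.0096]]
centre [ 0.5639 -0.0027  0.168 ] [np.float64(0.015044727236386238), np.float64(0.012377425702142137), np.float64(0.015043091580561893), np.float64(0.012645818422993131)]
```

```bash
python3 - <<'E'
from h import *
import cv2
np.set_printoptions(precision=4,suppress=True)
c,t,s=pickle.load(open("c3.pkl","rb"))
hsv=cv2.cvtColor(c["frame"],cv2.COLOR_RGB2HSV)
x0,y0,x1,y1=295,92,350,215
h=hsv[y0:y1,x0:x1];m=((h[:,:,2]>190)&(h[:,:,1]<162)).astype(np.uint8)
for v in range(96,208,4):
    k=np.flatnonzero(m[v-y0]);print(v,(k.min()+x0,k.max()+x0,len(k)) if len(k) else None,end="; ")
rows=np.arange(125,198);L=[];
for v in rows:
    k=np.flatnonzero(m[v-y0]);L.append((k.min()+x0+k.max()+x0)/2)
a,b=np.polyfit(rows,L,1);bot=max(np.flatnonzero(m.sum(1)>8))+y0+.5
P=ray(c,(a*bot+b,bot),.168);Q=ray(c,(a*120+b,120),.168);u=(Q-P)/np.linalg.norm(Q-P)
cen=P+u*.026;print("\nbot",bot,P,"centre",cen,"top edge px",proj(c,P+u*.052),"yaw",np.arctan2(u[1],u[0])-np.pi/2)
th=2*np.arctan2(s["orientation"][1],s["orientation"][0]);X=np.array([np.cos(th),np.sin(th)]);Y=np.array([np.sin(th),-np.cos(th)])
d=(cen-s["position"])[:2];print("tool y yaw",np.arctan2(Y[1],Y[0]),"dx,dy",d@X*1e3,d@Y*1e3)
E
```

```text
96 None; 100 None; 104 (np.int64(316), np.int64(328), 13); 108 (np.int64(316), np.int64(328), 13); 112 (np.int64(316), np.int64(328), 13); 116 (np.int64(310), np.int64(333), 24); 120 (np.int64(310), np.int64(333), 24); 124 (np.int64(310), np.int64(333), 24); 128 (np.int64(310), np.int64(333), 24); 132 (np.int64(310), np.int64(332), 23); 136 (np.int64(310), np.int64(332), 23); 140 (np.int64(310), np.int64(332), 23); 144 (np.int64(298), np.int64(332), 26); 148 (np.int64(298), np.int64(332), 26); 152 (np.int64(310), np.int64(332), 23); 156 (np.int64(310), np.int64(332), 23); 160 (np.int64(310), np.int64(332), 23); 164 (np.int64(309), np.int64(332), 24); 168 (np.int64(310), np.int64(332), 23); 172 (np.int64(309), np.int64(331), 23); 176 (np.int64(309), np.int64(331), 23); 180 (np.int64(309), np.int64(331), 23); 184 (np.int64(310), np.int64(331), 22); 188 (np.int64(309), np.int64(331), 23); 192 (np.int64(309), np.int64(331), 23); 196 (np.int64(309), np.int64(331), 23); 200 (np.int64(309), np.int64(331), 23); 204 None; 
bot 202.5 [ 0.5632 -0.0111  0.168 ] centre [0.5655 0.0148 0.168 ] top edge px [319.6856 115.1174] yaw -0.0911873902078546
tool y yaw -0.09208616098798288 dx,dy 61.06410153935461 -4.955758997928519
```

Emit:
jog_arm([
  [-0.1,[31,-3,0],0],
  [-0.1,[30,-2,0],0],
  [-0.1,[0,0,0],0],
  [-0.1,[0,0,0],0],
  [-0.1,[0,0,30],0],
  [-0.1,[0,0,30],0],
  [-0.1,[0,0,25],0],
  [-0.1,[0,0,17],0],
  [-0.1,[0,0,0],0],
  [-1,[0,0,0],0],
  [-1,[0,0,0],0],
  [-1,[0,0,0],0],
  [-1,[0,0,0],0],
], newtons=60)

```text
clock: 11.48
position: [0.5664, 0.0145, 0.1354]
orientation: [2.322, 2.114, 0.002]
wrist_force: [0.5, -2.0, 6.7]
grip_width: 0.0132
finger_force: 59.4
```

Emit:
jog_arm([
  [-1,[0,0,-20],0],
  [-1,[0,0,-40],0],
  [-1,[0,0,-45],0],
  [-1,[0,0,-45],0],
  [-1,[20,0,0],0],
  [-1,[40,0,0],0],
  [-1,[40,0,0],0],
  [-1,[40,0,0],0],
  [-1,[40,0,0],0],
  [-1,[20,0,0],0],
  [-1,[0,0,0],-0.121],
  [-1,[0,0,0],-0.121],
  [-1,[0,0,0],-0.121],
  [-1,[34,-24,0],0],
  [-1,[40,-28,0],0],
  [-1,[40,-28,0],0],
  [-1,[40,-28,0],0],
  [-1,[20,-16,0],0],
  [-1,[0,0,0],0],
  [-1,[0,0,0],0],
])

```text
clock: 13.98
position: [0.419, 0.3482, 0.284]
orientation: [1.904, 2.499, -0.001]
wrist_force: [0.1, -0.6, -0.4]
grip_width: 0.0134
finger_force: 59.1
```

```bash
python3 - <<'E'
from rig import read_state, vision
import cv2,pickle
from h import *
np.set_printoptions(precision=4,suppress=True)
c=vision.read_camera("scene");w=vision.read_camera("wrist");s=read_state();pickle.dump((c,w,s),open("c4.pkl","wb"))
f=cv2.resize(c["frame"][110:270,190:350],None,fx=2.5,fy=2.5,interpolation=cv2.INTER_CUBIC);g=cv2.resize(w["frame"],(400,300))
cv2.imwrite("pics/w4.png",np.hstack([f,np.pad(g,((0,100),(0,0),(0,0)))])[:,:,::-1])
p=s["position"];print(p,s["orientation"],s["grip_width"],s["wrist_force"],s["joint_positions"])
th=2*np.arctan2(s["orientation"][1],s["orientation"][0]);print("tool y yaw",np.arctan2(-np.cos(th),np.sin(th)))
print("local",(p[:2]-[.4907,.3686])@R(.272)*1e3)
E
```

```text
[0.4193 0.348  0.2841] [ 1.9048  2.4981 -0.0006] 0.013637544959656208 [ 0.2961 -0.0207 -1.3128] [ 0.6928  0.3091  0.2246  1.4866 -0.0002  1.9957]
tool y yaw 0.2679070062469446
local [-74.3209  -0.6972]
```

View pics/w4.png

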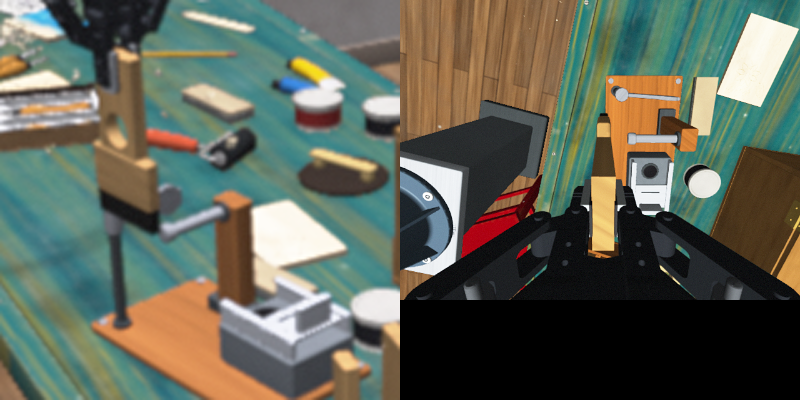

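The squeegee hangs upright in the grip, in line with the peg and before the knob. I'll lower it and thread the eye on slowly.

Emit:
jog_arm([
  [-1,[1,0,30],0],
  [-1,[0,0,35],0],
  [-1,[0,0,30],0],
  [-1,[0,0,20],0],
  [-1,[0,0,0],0],
  [-1,[0,10,0],0],
  [-1,[0,10,0],0],
  [-1,[0,5,0],0],
  [-1,[0,5,0],0],
  [-1,[0,5,0],0],
  [-1,[0,5,0],0],
  [-1,[0,0,0],0],
])

```text
clock: 15.58
position: [0.4572, 0.3602, 0.1692]
orientation: [-1.904, -2.499, 0.0]
wrist_force: [0.2, -0.7, -1.3]
grip_width: 0.0135
finger_force: 59.1
```

Emit:
jog_arm([
  [-1,[0,5,0],0],
  [-1,[0,5,0],0],
  [-1,[0,0,0],0],
])

```text
clock: 15.95
position: [0.4669, 0.3629, 0.1692]
orientation: [1.904, 2.499, -0.0]
wrist_force: [-0.4, 0.1, -0.2]
grip_width: 0.0133
finger_force: 59.0
```

Emit:
jog_arm([
  [-1,[0,5,0],0],
  [-1,[0,5,0],0],
  [-1,[0,5,0],0],
  [-1,[0,5,0],0],
  [-1,[0,5,0],0],
  [-1,[0,0,0],0],
])

```text
clock: 16.7
position: [0.491, 0.3695, 0.1692]
orientation: [-1.904, -2.499, 0.0]
wrist_force: [-0.4, 0.2, -0.2]
grip_width: 0.0133
finger_force: 59.1
```

```bash
cat > snap.py <<'E'
from rig import read_state, vision
import cv2,sys
from h import *
c=vision.read_camera("scene");w=vision.read_camera("wrist");s=read_state()
f=cv2.resize(c["frame"][140:280,200:340],(400,400),interpolation=cv2.INTER_CUBIC);g=cv2.resize(w["frame"],(400,300))
cv2.imwrite(sys.argv[1],np.hstack([f,np.pad(g,((0,100),(0,0),(0,0)))])[:,:,::-1])
p=s["position"];print(p,s["wrist_force"],"local",(p[:2]-[.4907,.3686])@R(.272)*1e3)
E
python3 snap.py pics/w5.png
```

```text
[0.4906672  0.36943953 0.16924798] [ 0.0090751  -0.25259077 -0.81090487] local [0.19395124 0.81747637]
```

View pics/w5.png

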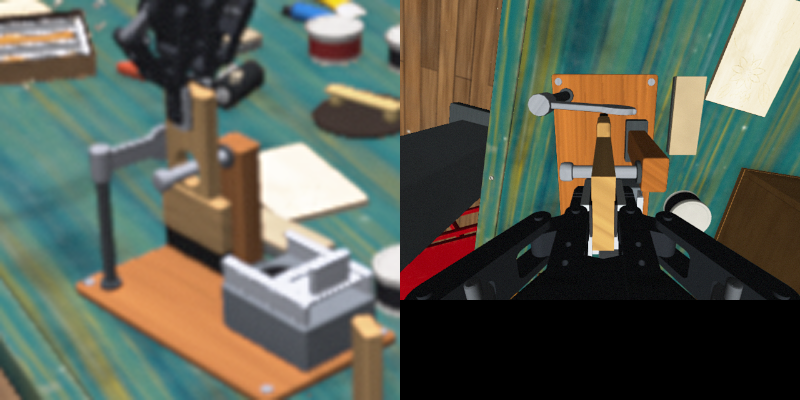

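The peg passes through the eye with the gate clear. I'll lower gently until it rests.

Emit:
jog_arm([
  [-1,[-1,0,3],0],
  [-1,[0,0,3],0],
  [-1,[0,0,2],0],
  [-1,[0,0,1],0],
  [-1,[0,0,0],0],
])

```text
clock: 17.42
position: [0.491, 0.3685, 0.1603]
orientation: [1.903, 2.499, -0.0]
wrist_force: [-0.3, -0.6, -1.6]
grip_width: 0.0132
finger_force: 59.1
```

Emit:
jog_arm([
  [-1,[0,0,1],0],
  [-1,[0,0,0],0],
])

```text
clock: 17.68
position: [0.491, 0.3685, 0.1593]
orientation: [-1.903, -2.499, 0.0]
wrist_force: [0.2, 0.6, -1.1]
grip_width: 0.0133
finger_force: 59.1
```

Emit:
jog_arm([
  [-1,[0,0,1],0],
  [-1,[0,0,0],0],
])

```text
clock: 17.92
position: [0.491, 0.3685, 0.1582]
orientation: [-1.903, -2.499, 0.0]
wrist_force: [-0.2, -0.2, -1.7]
grip_width: 0.0133
finger_force: 59.1
```

Emit:
jog_arm([
  [-1,[0,0,1],0],
  [-1,[0,0,0],0],
])

```text
clock: 18.18
position: [0.491, 0.3685, 0.1574]
orientation: [1.904, 2.499, 0.0]
wrist_force: [0.1, -0.4, -0.8]
grip_width: 0.0129
finger_force: 59.4
```

Emit:
jog_arm([
  [-1,[0,0,1],0],
  [-1,[0,0,0],0],
])

```text
clock: 18.42
position: [0.4911, 0.3686, 0.1571]
orientation: [1.903, 2.499, 0.002]
wrist_force: [-2.0, -2.6, 10.3]
grip_width: 0.0133
finger_force: 60.9
```

Emit:
jog_arm([
  [-1,[0,0,-1],0],
  [-1,[0,0,0],0],
  [-0.5,[0,0,0],0],
  [-0.4,[0,0,0],0],
  [-0.3,[0,0,0],0],
  [-0.2,[0,0,0],0],
  [-0.2,[0,0,0],0],
  [-0.2,[0,0,0],0],
  [-0.2,[0,0,0],0],
], newtons=20)

```text
clock: 19.55
position: [0.491, 0.3685, 0.1573]
orientation: [1.903, 2.499, 0.0]
wrist_force: [-0.6, 0.0, -0.2]
grip_width: 0.0344
finger_force: 0.0
```

Emit:
jog_arm([
  [-0.2,[0,0,-10],0],
  [-0.2,[0,0,-25],0],
  [-0.2,[0,0,-40],0],
  [-0.2,[0,0,-50],0],
  [-0.2,[0,0,0],0],
  [-0.2,[-40,0,0],0],
  [-0.2,[-40,0,0],0],
  [-0.2,[0,0,0],0],
  [-0.2,[0,0,0],0],
  [-0.2,[0,0,0],0],
  [-0.2,[0,0,0],0],
])

```text
clock: 20.92
position: [0.512, 0.292, 0.2822]
orientation: [-1.902, -2.5, 0.0]
wrist_force: [-0.3, -0.1, -0.1]
grip_width: 0.0342
finger_force: 0.0
```

```bash
python3 - <<'E'
from rig import vision,read_state
from h import *
import cv2
np.set_printoptions(precision=4,suppress=True)
def blob(c,box):
    x0,y0,x1,y1=box;h=cv2.cvtColor(c["frame"],cv2.COLOR_RGB2HSV)[y0:y1,x0:x1]
    m=((h[:,:,0]>14)&(h[:,:,0]<26)&(h[:,:,1]<165)&(h[:,:,1]>70)&(h[:,:,2]>185)).astype(np.uint8)
    m=cv2.morphologyEx(m,cv2.MORPH_OPEN,np.ones((3,3)))
    n,l,st,ce=cv2.connectedComponentsWithStats(m);return [(st[i].tolist()[:5],(ce[i]).round(1).tolist(),i) for i in range(1,n) if st[i,4]>60],l
for k in range(2):
    w=vision.read_camera("wrist");s=read_state();M=np.array([.4907,.3686])
    # predicted image of handle top, hung: z=.190, |y|<26,|x|<7
    pr=[proj(w,[*(M+R(.272)@[a,b]),.190]) for a,b in((-.007,.026),(.007,.026),(.007,-.026),(-.007,-.026))]
    print("pred",np.round(pr).tolist(),s["clock"],s["position"])
    p=np.array(pr);lo=(p.min(0)-25).astype(int).clip(0);hi=(p.max(0)+25).astype(int)
    b,l=blob(w,(*lo,*hi));print(lo,b)
    for st,ce,i in b:
        r=cv2.minAreaRect((np.argwhere(l==i)[:,::-1]+lo).astype(np.float32));bp=cv2.boxPoints(r)
        print([((ray(w,q,.190)[:2]-M)@R(.272)*1e3).round(1).tolist() for q in bp])
cv2.imwrite("pics/final.png",w["frame"][:,:,::-1])
E
```

```text
pred [[316.0, 87.0], [338.0, 87.0], [337.0, 170.0], [317.0, 170.0]] 20.975 [0.512  0.292  0.2822]
[291  62] [([22, 19, 24, 94, 1938], [34.1, 63.4], 1)]
[[-9.0, 29.5], [5.0, 29.8], [6.7, -28.7], [-8.5, -29.0]]
pred [[316.0, 87.0], [338.0, 87.0], [337.0, 170.0], [317.0, 170.0]] 21.025 [0.5121 0.2918 0.2822]
[290  61] [([23, 20, 24, 94, 1943], [35.1, 64.4], 1)]
[[-9.0, 29.4], [5.1, 29.6], [6.7, -28.9], [-8.5, -29.1]]
```

Emit:
jog_arm([
  [-0.2,[0,0,-20],0],
  [-0.2,[-40,0,0],0],
  [-0.2,[0,0,0],0],
  [-0.2,[0,0,0],0],
  [-0.2,[0,0,0],0],
  [-0.2,[0,0,0],0],
  [-0.2,[0,0,0],0],
  [-0.2,[0,0,0],0],
  [-0.2,[0,0,0],0],
  [-0.2,[0,0,0],0],
  [-0.2,[0,0,0],0],
  [-0.2,[0,0,0],0],
])

```text
clock: 22.52
position: [0.5229, 0.2528, 0.3023]
orientation: [1.904, 2.499, -0.0]
wrist_force: [0.7, 0.3, 1.4]
grip_width: 0.0344
finger_force: 0.0
```

```bash
python3 - <<'E'
from rig import vision,read_state,bot
from h import *
import cv2
a=vision.read_camera("scene")
for _ in range(8):b=vision.read_camera("scene")
c=a
r=np.abs(a["frame"][150:280,210:330].astype(int)-b["frame"][150:280,210:330]);print("motion",r.mean(),(r>40).sum())
# silhouette of the hanging squeegee: near vertical edge of the handle (-y,-x edge), predicted vs gradient
M=np.array([.4907,.3686]);g=cv2.GaussianBlur(cv2.cvtColor(b["frame"],cv2.COLOR_RGB2GRAY),(3,3),0).astype(float)
for y in(-.026,):
  for x in(-.007,.007):
    for z in(.185,.175,.165,.155,.145,.135,.125,.115,.105):
        u,v=proj(b,[*(M+R(.272)@[x,y]),z]);row=np.gradient(g[int(round(v)),int(u)-8:int(u)+9]);k=np.abs(row).argmax()
        print(x,z,round(u,1),int(u)-8+k,round(row[k]),end=" | ")
    print()
E
```

```text
motion 0.7837179487179488 0
-0.007 0.185 270.5 272 -9 | -0.007 0.175 270.7 275 8 | -0.007 0.165 270.9 276 20 | -0.007 0.155 271.1 276 10 | -0.007 0.145 271.3 279 -16 | -0.007 0.135 271.6 265 -15 | -0.007 0.125 271.8 263 16 | -0.007 0.115 272.0 263 25 | -0.007 0.105 272.2 273 -8 | 
0.007 0.185 275.2 272 -15 | 0.007 0.175 275.4 275 8 | 0.007 0.165 275.6 276 12 | 0.007 0.155 275.8 277 12 | 0.007 0.145 276.0 279 -30 | 0.007 0.135 276.2 272 -8 | 0.007 0.125 276.3 272 -8 | 0.007 0.115 276.5 268 -22 | 0.007 0.105 276.7 268 -12 |
```

```bash
python3 -c "
from rig import bot
print(bot.finish_job())"
```

```text
the job is handed in; nothing more can be done
None
```

I handed the job in at about 23 s: shutter fully open, button fully in, gate open, and the eye squeegee hanging still on the peg, plumb to within about 1° by the camera measurements, with the robot clear of it.

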